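# Load the slide table and crank it to the pointer

## Robot

A 6-joint arm with a two-finger parallel gripper is mounted at the origin on a cart in front of the work surface, level with it; the furniture and walls round the work are solid. World frame = base frame: x ahead of the robot, y to its left, z up, the work surface at z = 0. Lengths are in m, angles in rad, forces in N, time in s.
With the tool pointing down it reaches from about 0.35 to 0.775 m from the base axis. Payload 7.3 kg.
Tool frame: the origin (TCP) lies at the very end of the fingers, on their centre line; the grasp point (between the pads) lies 19 mm behind it; z points along the fingers, y is the line along which they close (so a half turn about z gives the same grasp; the last joint's range is limited). The gripper opens to 92 mm and grips with 3 to 60 N. Pads are 19 mm wide; open, the fingers measure 130 mm over their backs; the gripper's body (75 mm by 190 mm) begins 47 mm behind the grasp point.
Start: joints at [1.092, 0.342, 1.524, -0, 1.275, -0.146], TCP at [0.171, 0.496, 0.227] pointing down, gripper open.
Joint ranges: [-2.53, 2.53], [-0.77, 2.02], [0.04, 2.7], [-1, 4.14], [0.28, 2.66], [-3.11, 3.11]. Speed limits (rad/s): [2.57, 2.57, 3.14, 3.14, 3.14, 3.14].

## Interface

Orientations are given as a 3x3 rotation matrix whose columns are the frame's x, y, z axes.
In Python, from cell import r, optics, spotter gives the robot as it stands.
- The arm moves only by the tool arm_command, never from a script. Its argument "motion" is a list of rows, each a list of 3 entries, a list of its own where there are three numbers: the turn, a rotation vector about the tool's x, y, z normalised to -1 to 1, where 1 is 45 degrees, then the shift along the tool's x, y, z normalised to -1 to 1, where 1 is 120 mm, then the opening, from 0 (shut) to 1 (fully open). A call has 1 to 8 rows; each row is the pose to reach, as a shift and turn from the pose commanded when the call began, along the tool's axes at that moment; what a row does not reach only later rows make up. A row lasts 1/8 s, in which the tool goes at most 62.5 mm and 10.7 degrees, less where a joint would pass 70% of its speed; a pose out of reach is approached as far as the arm can. A call with a number of a shift or a turn outside -1 to 1 is refused whole. A call with a gripper value outside its range is refused whole. The fingers move at their own pace and stop on an object; "grip_force" is the grip in N (left out, the last holds). Time passes only in rows, so rows that repeat a pose let the fingers close. It gives the time, the measured TCP pose, the force, the opening and the grip force at its end, in the units of the state.
- r.read_state(): the state, without advancing time (a new reading comes with each control period).
- optics.get_image(name): name is "scene" or "top" or "wrist"; returns a dict with "image" (480x640x3 uint8, blue, green, red), "depth" (480x640 float32, m along the optical axis (not along the pixel's ray), 0 where there is no reading), "fx", "fy", "cx", "cy" (pixels), "position" and "attitude" of the camera in the world. Camera axes: x right, y up, looking along -z (the intrinsics and any distortion apply to the point x, -y, -z); pixel columns grow to the right and rows downward; lengths in m; the calibration is good to about 2 mm. A picture is of the moment at which its call begins.
- r.job_done(): hands the job in; it is judged then, once.
Trained networks look in the newest picture that a camera, given by its name, has taken for a name from the list of things; names that differ only in an ending like _2 or _b are one class to them, and where a whole thing is asked for, a point or a joint stands for the part that bears it (a point fixed in the world has none). Each returns a list of dicts, best first, with "conf" (0 to 1); they miss things now and then, are a little off and sometimes report something else, mostly with a low value. They report only what shows in the picture. A call takes as long as a camera call. They do not tell look-alikes from the thing itself.
- spotter.search_frame(query, camera): "at" ([x, y, z] in m, in the coordinates of the camera as it stood for that picture, good to about 4 mm: the middle of the surface that is visible of it).
The state is a dict: "clock": time; "joints": joint angles; "qvel": joint speeds; "joint_torque": joint torques, N m; "tcp_pos": TCP position; "orientation": TCP orientation; "contact_force": force on the tool from outside, world axes, zero at the start; "wrist_torque": the same for the moment, N m; "width": opening from 0.0 (shut) to 1.0 (fully open); "grasp_force": force on a finger pad.
Only numpy, scipy, OpenCV 4.12 (cv2) and the standard library are available. Lean on these libraries where they do the work, as an engineer would, in place of code of your own. Each camera call takes 0.05 s, during which the arm holds its last target. There are 200 camera calls.

## Task

Set the shallow glass dish on the tilted nest of the slide table so that it slides down and rests flat in the corner between the two fences. Then fit the loose crank fully down onto the square upright shaft end of the table and wind it until the black index line on the carriage stands at the tip of the pointer. Leave the crank on the shaft, the dish in its corner and the other glassware and the tape where they are.

Things in the scene. Friction and masses are not known exactly. Their poses are not given: they have to be found in the camera images.
- bed: Slide table fixed to the worktop: grey bed 90 (x) x 360 (y) mm, its own y along the slide. Origin on the worktop; the bed reaches from y = -190 to +170 mm of its frame, its top at 36 mm. At its -y end an aluminium gearbox (84 x 80 mm, top 65 mm up, centred at y = -150 mm) carries the upright shaft. +x away from the robot.
- shaft_seat (a point): Centre of the top of the shaft's round collar (44 mm across), 75 mm above the worktop: the crank's hub rests here when fully down. Above it stands a square shaft end 18 x 18 mm, 30 mm tall plus 6 mm of tapered tip (tip 111 mm above the worktop). The point turns with the shaft: its x and y axes are square to the flats.
- shaft (a joint): Angle of the shaft, rad, 0 at the start (flats square to the bed's x and y) and growing clockwise seen from above. One clockwise turn drives the carriage 28 mm towards the bed's +y, away from the shaft; it turns back as well. It takes about 0.07 N m and stays where it is left; end stops at -2.0 and 16.5 rad.
- index (a point): Middle of the black index line (2.5 mm wide) on the robot side of the aluminium carriage (88 x 104 mm, 18 mm thick), 57 mm above the worktop. The line runs on up the low edge of the nest. It rides with the carriage along the bed's y.
- pointer: Small dark steel pointer clamped to the robot side of the bed, its tip upward (tip 54 mm above the worktop). Its origin lies on the pointer's middle line, its y axis along the bed's y: the line is at the pointer when index has y = 0 in this frame. At the start the pointer is 42 to 58 mm from the line, towards +y.
- nest (a point): Polished, slippery steel plate 100 x 100 mm on the carriage, sloping 25 degrees down towards the robot (x -40 to +60, y -50 to +50 mm). Origin on its upper face where the centre of the seated dish comes to lie, 89 mm above the worktop; +x up the slope, z its normal. Two fences (36 mm long, 14 mm high) make a V on the low side. A dish let go up to 40 mm up the slope, near y = 0, slides home.
- dish: Shallow glass dish with lid, 64 mm across, 18 mm high, about 50 g, one piece (firm wall 60 mm across, 14 mm high). Origin at the centre of its underside, z up. Grip it round its wall.
- crank: Loose steel crank standing on its hub, about 0.33 kg. Origin at the centre of the hub's underside, z up, arm along +x. Hub 40 x 40 x 38 mm high with a 21 x 21 mm square through hole, sides along x and y (fits the shaft four ways, about 10 degrees of play). Arm 18 mm wide, z 18 to 28 mm, out to x = 73 mm. Round black grip, 20 mm thick, z 29 to 72 mm, at x = 60 mm, spins freely on its pin.
- grip_mid (a point): Middle of the crank's black grip: 60 mm from the hub's axis, 50 mm above the hub's underside.
- flask: Conical flask with pale yellow filling, 85 mm wide, 146 mm high, a bystander; origin at its underside.
- tape: Roll of tape lying flat, 62 mm across, 20 mm high, a bystander; origin at its underside.
- beaker: Glass beaker, 74 mm wide, 99 mm high, a bystander; origin at its underside.
- small_beaker: Small glass beaker, 53 mm wide, 65 mm high, a bystander; origin at its underside.
Things that resemble listed ones, but are neither listed nor needed, are in the scene too. What is shaped like the crank but red is not meant.

How it is judged:
By the outcome, as a careful person would: the job done as asked, in the order asked, and still so for the second after the job is handed in, with the robot touching nothing.
It also fails if it takes over 72 s, if anything falls off the work surface, if the arm or the gripper's body presses on something with over 40 N, if the wrist force passes 120 N, or if a joint passes its speed limit or range.

## Working session

There is one attempt and no reset: what is moved stays moved. The work goes in short steps, Python scripts to look and compute and a tool call to move; the robot and the scene stay as the last step left them, time stands still between calls to the robot, and variables do not carry over. Pictures are saved under pics/ and viewed, at most 10 in all, crops included, and the job is handed in when it is done.

Besides the shell and the picture viewer there is one more tool, called after "Call:" in YAML: its name, and indented under it one key for each argument. arm_command: Moves the arm, as the interface text tells. Scaled input: -1 to 1 covers 120 mm each way for a shift and 45 degrees each way for a turn. Its arguments: {"type":"object","properties":{"motion":{"type":"array","items":{"type":"array"}},"grip_force":{"type":"number"}},"required":["motion"]}

```bash
ls; mkdir -p pics; cat > h.py <<'E'
import numpy as np, cv2
from cell import r, optics, spotter
def w(im,p): return np.array(im["attitude"])@np.array(p)+np.array(im["position"])
def px(im,P):
    c=np.array(im["attitude"]).T@(np.array(P)-np.array(im["position"])); return im["cx"]+im["fx"]*c[0]/-c[2], im["cy"]+im["fy"]*-c[1]/-c[2]
def pw(im,u,v,d=None):
    d=im["depth"][int(v),int(u)] if d is None else d
    return w(im,[(u-im["cx"])/im["fx"]*d,-(v-im["cy"])/im["fy"]*d,-d])
def plane(im,u,v,z):
    a=pw(im,u,v,1.0); o=np.array(im["position"]); return o+(a-o)*(z-o[2])/(a[2]-o[2])
E
python3 - <<'E'
from h import *
np.set_printoptions(precision=4,suppress=True)
print(r.read_state())
for c in ["scene","top","wrist"]:
    im=optics.get_image(c); cv2.imwrite(f"pics/{c}0.png",im["image"]); print(c,im["fx"],im["fy"],im["cx"],im["cy"],im["position"],np.array(im["attitude"]).tolist(),[k for k in im])
    for n in ["bed","shaft_seat","index","pointer","nest","dish","crank","grip_mid","flask","tape","beaker","small_beaker"]:
        for d in spotter.search_frame(n,c)[:3]:
            P=w(im,d["at"]); print(n,round(d["conf"],2),P.round(4),np.round(px(im,P)))
E
```

```text
pics
{'clock': 0.0, 'joints': array([ 1.092 ,  0.3427,  1.525 , -0.    ,  1.2754, -0.146 ]), 'qvel': array([-0.0014,  0.0007, -0.0018, -0.0014,  0.0009,  0.0004]), 'joint_torque': array([ -0.0005, -43.1252, -24.4213,   0.0718,   0.0562,  -0.0001]), 'tcp_pos': array([0.1713, 0.4958, 0.226 ]), 'orientation': array([[-0.9451,  0.3266, -0.0007],
       [ 0.3266,  0.9451, -0.0014],
       [ 0.0002, -0.0015, -1.    ]]), 'contact_force': array([ 0.5365, -0.217 , -0.2552]), 'wrist_torque': array([ 0.0355,  0.0091, -0.0057]), 'grasp_force': 0.0, 'width': 0.9989159656135072}
scene 554.3575835616261 554.3575835616261 330.3186900062199 239.47580219288648 [-0.0418 -0.7137  0.862 ] [[0.7566203101673283, 0.4463364021306076, -0.47781745716894913], [-0.6538018540777896, 0.5071720442597765, -0.5615333054466173], [-0.008297098694166562, 0.7372654431440985, 0.6755522366914312]] ['image', 'depth', 'fx', 'fy', 'cx', 'cy', 'position', 'attitude']
bed 0.81 [ 0.5686 -0.0383  0.0554] [343. 230.]
shaft_seat 0.6 [ 0.5681 -0.1531  0.0748] [380. 251.]
index 0.59 [ 0.5794 -0.0096  0.0866] [338. 211.]
index 0.42 [ 
[... 1531 characters left out ...]
d 0.68 [ 0.4047 -0.3066  0.0361] [416. 293.]
grip_mid 0.68 [ 0.4391 -0.157   0.0414] [356. 280.]
flask 0.7 [0.698  0.2657 0.0674] [187. 179.]
flask 0.6 [0.5893 0.0062 0.0944] [290. 218.]
tape 0.66 [0.4189 0.0058 0.016 ] [291. 290.]
beaker 0.82 [ 0.7493 -0.167   0.058 ] [357. 159.]
small_beaker 0.72 [0.7374 0.1205 0.0358] [246. 167.]
wrist 370.32485050262744 370.32485050262744 314.42974615329786 254.05120617110828 [0.1079 0.5195 0.3847] [[0.3266437101603872, -0.9147588709851445, -0.2377395519610458], [0.9451471590100352, 0.31636930504838495, 0.08128536546303547], [0.000856987697849282, -0.2512502154768902, 0.9679217916727054]] ['image', 'depth', 'fx', 'fy', 'cx', 'cy', 'position', 'attitude']
```

View pics/scene0.png

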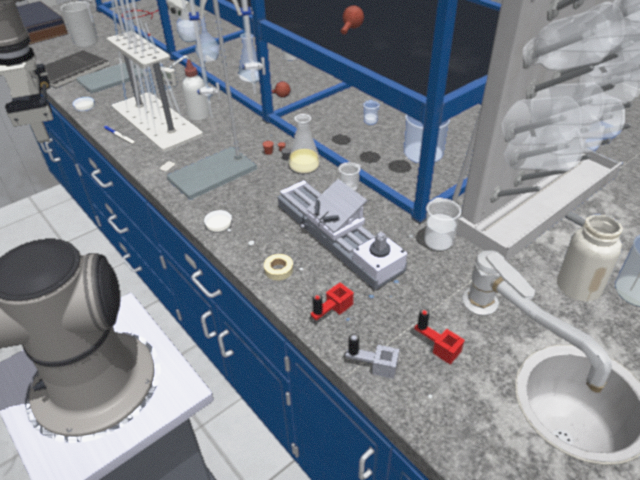

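View pics/top0.png

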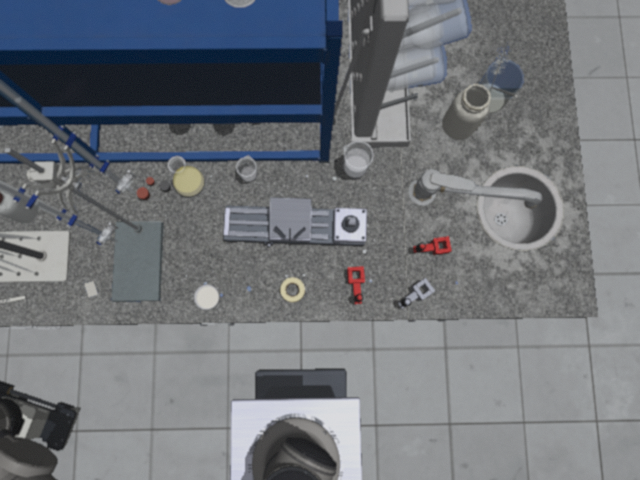

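Scene shows: grey crank at scene (374,358)/top (418,293). Look-alikes are the red cranks at scene (335,302) and (441,340), which I reject for their colour. The dish is the white lid at scene (218,221)/top (206,297); its look-alike is a white cap at scene (83,103). The slide table is at scene (342,230). Next I fit positions from depth in both views and make one close crop.

```bash
cat >> h.py <<'E'
def cloud(im):
    v,u=np.mgrid[0:480,0:640]; d=im["depth"]
    c=np.stack([(u-im["cx"])/im["fx"]*d,-(v-im["cy"])/im["fy"]*d,-d],-1)
    return c@np.array(im["attitude"]).T+np.array(im["position"])
E
python3 - <<'E'
from h import *
np.set_printoptions(precision=4,suppress=True)
ims={c:optics.get_image(c) for c in["scene","top"]}
for c,im in ims.items():
    X=cloud(im); ok=im["depth"]>0
    def sel(x0,x1,y0,y1,z0,z1): return ok&(X[...,0]>x0)&(X[...,0]<x1)&(X[...,1]>y0)&(X[...,1]<y1)&(X[...,2]>z0)&(X[...,2]<z1)
    t=sel(.35,.5,.05,.15,-.03,.03); print(c,"table z",np.median(X[t][:,2]))
    for n,b in dict(dishtop=(.35,.46,.16,.28,.013,.03),crankall=(.34,.46,-.37,-.25,.012,.1),cgrip=(.34,.46,-.37,-.25,.055,.1),chub=(.34,.46,-.37,-.25,.033,.045),shaft=(.5,.65,-.22,-.08,.085,.13),gear=(.5,.65,-.22,-.08,.055,.07)).items():
        m=sel(*b); 
        if m.sum(): P=X[m]; print(n,m.sum(),"mid",(P.min(0)+P.max(0))/2,"ext",np.ptp(P,axis=0),"med",np.median(P,0))
a=ims["scene"]["image"][150:390,200:480]; b=ims["top"]["image"][170:320,190:450]
a=cv2.resize(a,(392*1,336)); b=cv2.resize(b,(780,450),interpolation=cv2.INTER_CUBIC)
a=cv2.resize(ims["scene"]["image"][170:310,190:420],(780,475),interpolation=cv2.INTER_CUBIC)
cv2.imwrite("pics/c1.png",a)
E
```

```text
scene table z -0.00023145445663941278
dishtop 403 mid [0.4032 0.2183 0.0174] ext [0.0632 0.0656 0.0089] med [0.4035 0.2171 0.0172]
crankall 1025 mid [ 0.4039 -0.309   0.0428] ext [0.0753 0.0913 0.0616] med [ 0.399  -0.3149  0.035 ]
cgrip 102 mid [ 0.38   -0.2788  0.0644] ext [0.0193 0.0183 0.0185] med [ 0.3781 -0.2819  0.0679]
chub 404 mid [ 0.4059 -0.313   0.0389] ext [0.0712 0.0817 0.0119] med [ 0.41   -0.3249  0.0378]
shaft 144 mid [ 0.5766 -0.1455  0.0995] ext [0.0215 0.019  0.0288] med [ 0.5722 -0.1493  0.1015]
gear 858 mid [ 0.5751 -0.1458  0.0625] ext [0.088  0.0819 0.015 ] med [ 0.5594 -0.1611  0.0645]
top table z -4.321368069604148e-05
dishtop 488 mid [0.4059 0.2206 0.0202] ext [0.0634 0.0634 0.0144] med [0.4047 0.2208 0.0176]
crankall 400 mid [ 0.4072 -0.3066  0.0439] ext [0.0716 0.0887 0.0619] med [ 0.4045 -0.3107  0.0362]
cgrip 45 mid [ 0.3828 -0.2756  0.066 ] ext [0.0171 0.0185 0.0177] med [ 0.3823 -0.2744  0.0678]
chub 203 mid [ 0.4081 -0.3088  0.0389] ext [0.0697 0.0844 0.0117] med [ 0.4154 -0.3248  0.038 ]
shaft 71 mid [ 0.578  -0.1441  0.1027] ext [0.0193 0.0177 0.0264] med [ 0.5761 -0.1431  0.1073]
gear 793 mid [ 0.5774 -0.1437  0.0626] ext [0.086  0.0821 0.0148] med [ 0.5726 -0.1426  0.0648]
```

View pics/c1.png

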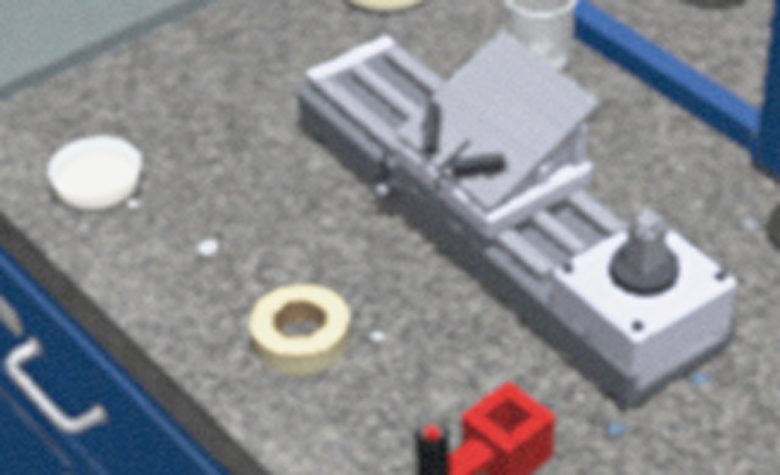

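The crop confirms the choices: dish on the left at (95,170), tilted nest with a dark V of fences at (450,150), pointer near (383,170), square shaft at (645,240). The lid is at about 17.5 mm, the crank hub at 38 mm and the shaft at about 110 mm, which agrees with the text. I start moving to the dish.

Call:
arm_command:
  motion:
    - [[0,0,0],[-0.43,-0.26,0],1]
    - [[0,0,0],[-0.865,-0.51,0],1]
    - [[0,0,0],[-0.865,-0.51,0],1]
  grip_force: 12

```text
clock: 2.42
tcp_pos: [0.2518, 0.4021, 0.2269]
orientation: [[-0.943, 0.331, 0.001], [0.331, 0.943, -0.0], [-0.001, -0.0, -1.0]]
contact_force: [-0.1, 0.5, 0.2]
width: 1.003
grasp_force: 0.0
```

Call:
arm_command:
  motion:
    - [[0,0,0],[-0.43,-0.26,0],1]
    - [[0,0,0],[-0.865,-0.51,0],1]
    - [[0,0,0],[-0.865,-0.51,0],1]

```text
clock: 2.8
tcp_pos: [0.3297, 0.311, 0.2269]
orientation: [[-0.943, 0.332, 0.001], [0.332, 0.943, 0.0], [-0.001, 0.0, -1.0]]
contact_force: [0.3, 0.3, -0.2]
width: 1.002
grasp_force: 0.0
```

Call:
arm_command:
  motion:
    - [[0,0,0],[-0.43,-0.26,0.2],1]
    - [[0,0,0],[-0.865,-0.51,0.4],1]
    - [[0,0,0],[-0.865,-0.51,0.5],1]
    - [[0,0,0],[-0.865,-0.51,0.5],1]

```text
clock: 3.3
tcp_pos: [0.4047, 0.2218, 0.1659]
orientation: [[-0.945, 0.327, -0.003], [0.327, 0.945, -0.0], [0.002, -0.001, -1.0]]
contact_force: [-0.2, -0.3, 0.1]
width: 1.0
grasp_force: 0.0
```

```bash
cat >> h.py <<'E'
from scipy.spatial.transform import Rotation as Ro
def go(P,R=None):
    s=r.read_state(); O=np.array(s["orientation"]); R=O if R is None else R
    sh=O.T@(np.array(P)-s["tcp_pos"])/.12; tn=Ro.from_matrix(O.T@R).as_rotvec()/(np.pi/4)
    print("turn",tn.round(3),"shift",sh.round(3))
E
python3 - <<'E'
from h import *
np.set_printoptions(precision=4,suppress=True)
s=r.read_state(); print(s["clock"],s["tcp_pos"],s["orientation"],s["joints"])
for c in ["scene","top","wrist"]:
    im=optics.get_image(c); X=cloud(im); ok=im["depth"]>0
    def sel(x0,x1,y0,y1,z0,z1): return ok&(X[...,0]>x0)&(X[...,0]<x1)&(X[...,1]>y0)&(X[...,1]<y1)&(X[...,2]>z0)&(X[...,2]<z1)
    if c=="wrist":
        m=sel(.33,.48,.14,.3,.014,.03); P=X[m]; print("dish",len(P),(P.min(0)+P.max(0))/2,np.ptp(P,axis=0),np.median(P,0))
        cv2.imwrite("pics/w1.png",im["image"]); continue
    P=X[sel(.5,.65,-.22,-.08,.06,.068)]; q=cv2.minAreaRect(P[:,:2].astype(np.float32)); print(c,"gear",q)
    # nest plane: robust fit in box
    P=X[sel(.53,.66,-.07,.07,.065,.135)]
    rng=np.random.default_rng(0); best=None
    for _ in range(400):
        a,b,d=P[rng.choice(len(P),3,False)]; n=np.cross(b-a,d-a); l=np.linalg.norm(n)
        if l<1e-9: continue
        n=n/l*np.sign(n[2]); 
        if n[2]>.97: continue
        k=np.abs((P-a)@n)<.002
        if best is None or k.sum()>best.sum(): best=k
    Q=P[best]; cc=Q.mean(0); n=np.linalg.svd(Q-cc)[2][2]; n*=np.sign(n[2])
    k=np.abs((P-cc)@n)<.003; Q=P[k]
    print("nest n",n,"tilt",np.degrees(np.arccos(n[2])),"yaw",np.degrees(np.arctan2(-n[1],-n[0])),len(Q),"rms",((Q-cc)@n).std())
    ux=np.array([-n[0],-n[1],0]);ux-=n*(ux@n);ux/=np.linalg.norm(ux);uy=np.cross(n,ux)
    a=(Q-cc)@ux; b=(Q-cc)@uy
    for lab,f in(("minmax",(0,100)),("pct",(1,99))):
        A=np.percentile(a,f);B=np.percentile(b,f); print(lab,np.diff(A),np.diff(B),"origin",cc+ux*(A[1]-.06)+uy*B.mean())
E
```

```text
3.3 [0.4047 0.2218 0.1659] [[-0.9451  0.3267 -0.0026]
 [ 0.3267  0.9451 -0.0001]
 [ 0.0025 -0.0009 -1.    ]] [ 0.3346  0.2921  1.7817  0.0009  1.0704 -0.9039]
scene gear ((0.5760090947151184, -0.14532805979251862), (0.08050031960010529, 0.08629211783409119), 86.8728256225586)
nest n [-0.4235  0.0175  0.9057] tilt 25.080116545585042 yaw -2.3696295509937055 1338 rms 0.0014362310003717133
minmax [0.1051] [0.1037] origin [0.5784 0.0047 0.0887]
pct [0.0987] [0.1001] origin [0.5773 0.0048 0.0882]
top gear ((0.5779345035552979, -0.14419317245483398), (0.07966694235801697, 0.0850391685962677), 86.63936614990234)
nest n [-0.4231  0.0135  0.906 ] tilt 25.04453615466288 yaw -1.8289007406536169 1163 rms 0.001536836174791579
minmax [0.1038] [0.0985] origin [0.5808 0.0056 0.0896]
pct [0.0983] [0.0974] origin [0.5795 0.0058 0.0889]
dish 4323 [0.4053 0.2231 0.0174] [0.0639 0.0639 0.0067] [0.4041 0.2236 0.0179]
```

Call:
arm_command:
  motion:
    - [[0,0,0],[0,0,0.35],1]
    - [[0,0,0],[0,0,0.67],1]
    - [[0,0,0],[0,0,0.67],1]

```text
clock: 3.82
tcp_pos: [0.4039, 0.2215, 0.0852]
orientation: [[-0.946, 0.325, -0.004], [0.325, 0.946, -0.001], [0.004, -0.002, -1.0]]
contact_force: [0.4, 0.0, -0.2]
width: 1.002
grasp_force: 0.0
```

Call:
arm_command:
  motion:
    - [[0,0,0],[0,0,0.3],1]
    - [[0,0,0],[0,0,0.6],1]
    - [[0,0,0],[0,0,0.67],1]
    - [[0,0,0],[0,0,0.67],1]

```text
clock: 4.32
tcp_pos: [0.4066, 0.2216, 0.0071]
orientation: [[-0.945, 0.326, 0.001], [0.326, 0.945, 0.001], [-0.001, 0.001, -1.0]]
contact_force: [-0.3, 0.4, 0.9]
width: 1.002
grasp_force: 0.0
```

Call:
arm_command:
  motion:
    - [[0,0,0],[0,0,0],0.4]
    - [[0,0,0],[0,0,0],0.4]
    - [[0,0,0],[0,0,0],0.4]
    - [[0,0,0],[0,0,0],0.4]
    - [[0,0,0],[0,0,0],0.4]
    - [[0,0,0],[0,0,0],0.4]
  grip_force: 12

```text
clock: 5.08
tcp_pos: [0.406, 0.221, 0.0062]
orientation: [[-0.945, 0.327, 0.001], [0.327, 0.945, 0.0], [-0.0, 0.0, -1.0]]
contact_force: [-1.6, -0.9, 6.3]
width: 0.632
grasp_force: 12.0
```

Call:
arm_command:
  motion:
    - [[0,0,0],[0,0,-0.25],0.4]
    - [[0,0,0],[0,0,-0.6],0.4]
    - [[0,0,0],[0,0,-1],0.4]
    - [[0,0,0],[0,0,-1],0.4]

```text
clock: 5.58
tcp_pos: [0.4078, 0.2217, 0.1288]
orientation: [[-0.945, 0.327, 0.007], [0.327, 0.945, 0.002], [-0.005, 0.004, -1.0]]
contact_force: [0.5, -0.7, -1.1]
width: 0.627
grasp_force: 12.0
```

Call:
arm_command:
  motion:
    - [[0,0,0],[-0.2,-0.2,-0.3],0.4]
    - [[0,0,0],[-0.4,-0.4,-0.6],0.4]
    - [[0,0,0],[-0.7,-0.7,-0.6],0.4]
    - [[0,0,0],[-0.7,-0.7,-0.6],0.4]

```text
clock: 6.08
tcp_pos: [0.4585, 0.1116, 0.1967]
orientation: [[-0.944, 0.331, -0.001], [0.331, 0.944, -0.001], [0.001, -0.001, -1.0]]
contact_force: [-1.0, -0.0, -1.4]
width: 0.631
grasp_force: 12.0
```

```bash
cat >> h.py <<'E'
NO=np.array([.579,.0052,.0888]); yaw=np.radians(-2.7); BY=np.array([-np.sin(yaw),np.cos(yaw),0]); BX=np.array([np.cos(yaw),np.sin(yaw),0]); Z=np.array([0,0,1.])
t=np.radians(25); NX=np.cos(t)*BX+np.sin(t)*Z; NN=np.cross(NX,BY)
RN=np.stack([np.cross(BY,-NN),BY,-NN],1)
E
python3 - <<'E'
from h import *
s=r.read_state(); print(s["tcp_pos"],s["width"],s["grasp_force"])
print((NO+.025*NX+.009*NN).round(4))
go(NO+.025*NX+.069*NN,RN)
E
```

```text
[0.45849005 0.11160016 0.1966986 ] 0.6314362145886274 11.999501612735912
[0.5978 0.0043 0.1075]
turn [-0.082 -0.553 -0.363] shift [-1.189 -0.52   0.289]
```

Call:
arm_command:
  motion:
    - [[-0.02,-0.14,-0.09],[-0.25,-0.13,0],0.4]
    - [[-0.04,-0.28,-0.18],[-0.5,-0.26,0],0.4]
    - [[-0.06,-0.42,-0.27],[-0.75,-0.4,0],0.4]
    - [[-0.08,-0.55,-0.36],[-0.95,-0.52,0],0.4]
    - [[-0.08,-0.55,-0.36],[-0.95,-0.52,0],0.4]
    - [[-0.08,-0.55,-0.36],[-0.95,-0.52,0],0.4]

```text
clock: 6.82
tcp_pos: [0.5445, 0.0188, 0.1971]
orientation: [[-0.907, 0.046, 0.418], [0.043, 0.999, -0.018], [-0.419, 0.001, -0.908]]
contact_force: [0.3, -0.3, -0.4]
width: 0.63
grasp_force: 12.0
```

```bash
python3 - <<'E'
from h import *
s=r.read_state(); print(s["tcp_pos"],s["width"],s["grasp_force"])
go(NO+.025*NX+.04*NN,RN)
go(NO+.025*NX+.009*NN,RN)
im=optics.get_image("scene"); a=cv2.resize(im["image"][130:310,240:440],(780,600)); cv2.imwrite("pics/s2.png",a)
E
```

```text
[0.54447805 0.01876097 0.19707571] 0.6295843510975395 12.000002232380211
turn [ 0.002 -0.006  0.   ] shift [-0.095 -0.1    0.608]
turn [ 0.002 -0.006  0.   ] shift [-0.096 -0.101  0.866]
```

View pics/s2.png

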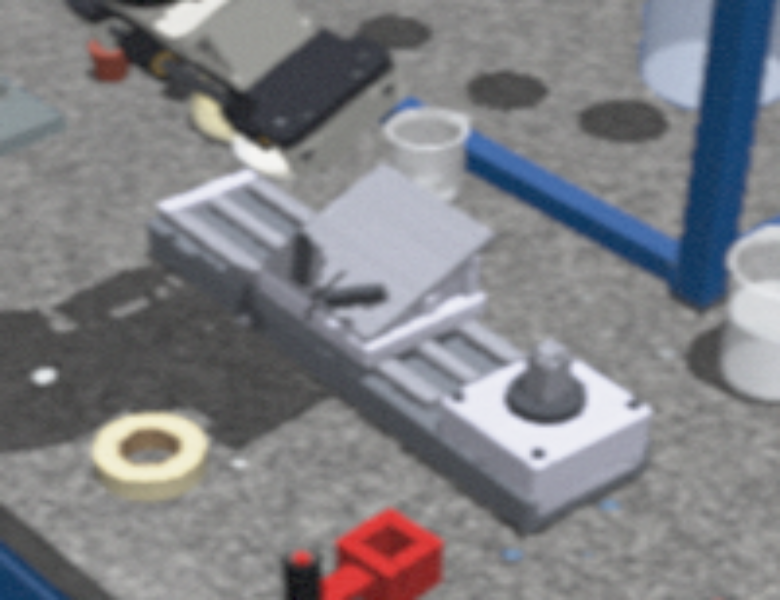

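The dish is held level with the nest, at (262,155) in the crop, and the nest is clear. I go down along the plate normal.

Call:
arm_command:
  motion:
    - [[0,0,0],[-0.1,-0.1,0.3],0.4]
    - [[0,0,0],[-0.1,-0.1,0.6],0.4]
    - [[0,0,0],[-0.1,-0.1,0.75],0.4]
    - [[0,0,0],[-0.1,-0.1,0.84],0.4]
    - [[0,0,0],[-0.1,-0.1,0.86],0.4]
    - [[0,0,0],[-0.1,-0.1,0.86],0.4]

```text
clock: 7.62
tcp_pos: [0.5991, 0.0036, 0.1101]
orientation: [[-0.905, 0.045, 0.422], [0.041, 0.999, -0.019], [-0.422, 0.0, -0.906]]
contact_force: [-0.2, -0.1, -0.3]
width: 0.629
grasp_force: 12.0
```

```bash
python3 - <<'E'
from h import *
s=r.read_state(); print(s["tcp_pos"],s["contact_force"],s["grasp_force"])
d=s["tcp_pos"]-NO; print("nest coords",d@NX,d@BY,d@NN)
E
```

```text
[0.5990977  0.00364673 0.11013196] [-0.23081513 -0.10701492 -0.33411742] 11.999968229793012
nest coords 0.02727607178776599 -0.0006048106858369948 0.010818173874065709
```

Call:
arm_command:
  motion:
    - [[0,0,0],[0,0,0.02],0.4]
    - [[0,0,0],[0,0,0.03],0.4]
    - [[0,0,0],[0,0,0.03],1]
    - [[0,0,0],[0,0,0.03],1]
    - [[0,0,0],[0,0,0.03],1]
    - [[0,0,0],[0,0,0.03],1]
    - [[0,0,0],[0,0,0.03],1]

```text
clock: 8.5
tcp_pos: [0.6004, 0.0034, 0.1061]
orientation: [[-0.906, 0.045, 0.421], [0.041, 0.999, -0.019], [-0.422, 0.0, -0.907]]
contact_force: [0.2, 1.1, -0.3]
width: 1.001
grasp_force: 0.0
```

Call:
arm_command:
  motion:
    - [[0,0,0],[0,0,-0.2],1]
    - [[0,0,0],[0,0,-0.6],1]
    - [[0,0,0],[0,0,-1],1]
    - [[0,0,0],[0,0,-1],1]

```text
clock: 9.0
tcp_pos: [0.5508, 0.0056, 0.2189]
orientation: [[-0.903, 0.045, 0.428], [0.041, 0.999, -0.02], [-0.428, -0.0, -0.904]]
contact_force: [0.1, 0.4, 0.6]
width: 0.999
grasp_force: 0.0
```

```bash
python3 - <<'E'
from h import *
s=r.read_state(); print(s["tcp_pos"],s["joints"])
R=np.stack([-BX,BY,-Z],1)
go([.55,-.1,.25],R)
im=optics.get_image("top"); cv2.imwrite("pics/t3.png",cv2.resize(im["image"][180:260,210:380],(800,376))); im=optics.get_image("scene"); a=cv2.resize(im["image"][150:290,260:440],(780,600)); cv2.imwrite("pics/s3.png",a)
for c in("scene","top"):
    optics.get_image(c)
    for d in spotter.search_frame("dish",c)[:2]: 
        P=w(optics.get_image(c),d["at"])-NO; print(c,d["conf"],P@NX,P@BY,P@NN)
E
```

```text
[0.55082306 0.00555748 0.21888775] [-0.15661498  0.18125797  1.86291014  0.07711681  0.65896166 -1.73260428]
turn [0.    0.563 0.002] shift [-0.141 -0.879 -0.22 ]
scene 0.78 0.0004667252703350194 -0.002992239410834478 0.018516690364546354
scene 0.42 -0.1736149232140503 -0.012750151542896423 0.0006770487823324484
top 0.47 0.021362184908304417 0.006366465199622145 0.015104546988043912
```

View pics/s3.png

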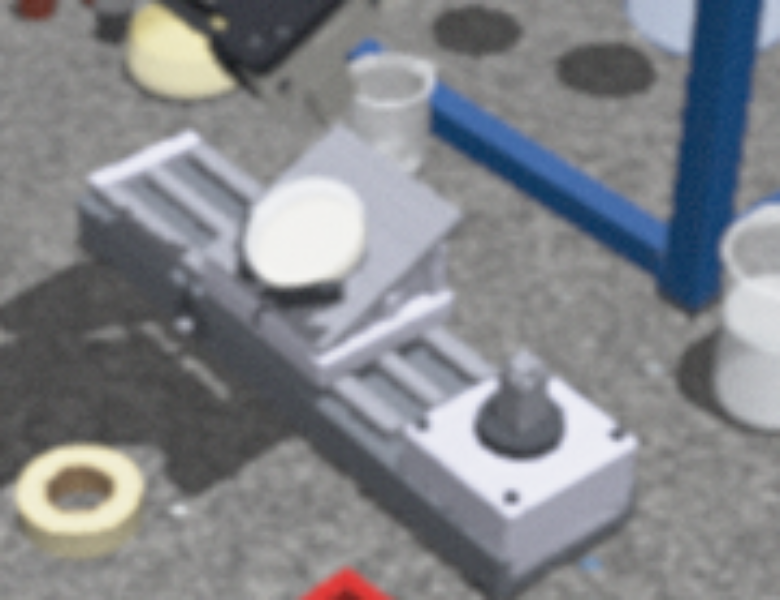

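The dish lies seated in the V of fences, at (305,232) in the crop. Next, the crank.

Call:
arm_command:
  motion:
    - [[0,0.14,0],[-0.04,-0.25,-0.1],1]
    - [[0,0.28,0],[-0.08,-0.5,-0.2],1]
    - [[0,0.42,0],[-0.12,-0.75,-0.22],1]
    - [[0,0.56,0],[-0.14,-0.88,-0.22],1]
    - [[0,0.56,0],[-0.14,-0.88,-0.22],1]

```text
clock: 10.07
tcp_pos: [0.5503, -0.1011, 0.2445]
orientation: [[-0.999, 0.047, -0.006], [0.047, 0.999, 0.001], [0.006, 0.001, -1.0]]
contact_force: [0.6, -0.5, -0.7]
width: 0.999
grasp_force: 0.0
```

Call:
arm_command:
  motion:
    - [[0,0,0.15],[0.15,-0.24,0],1]
    - [[0,0,0.3],[0.3,-0.48,0],1]
    - [[0,0,0.45],[0.45,-0.72,0],1]
    - [[0,0,0.59],[0.57,-0.94,0],1]
    - [[0,0,0.59],[0.57,-0.94,0],1]

```text
clock: 10.7
tcp_pos: [0.4747, -0.2099, 0.246]
orientation: [[-0.872, 0.489, -0.004], [0.489, 0.872, 0.001], [0.003, -0.001, -1.0]]
contact_force: [0.5, 0.0, 0.9]
width: 0.997
grasp_force: 0.0
```

```bash
cat >> h.py <<'E'
def down(yawx):  # tool down, tool x at yaw (deg)
    a=np.radians(yawx); X=np.array([np.cos(a),np.sin(a),0]); return np.stack([X,np.cross(-Z,X),-Z],1)
E
python3 - <<'E'
from h import *
s=r.read_state(); print(s["tcp_pos"],s["joints"])
go([.4135,-.325,.2],down(124.5))
E
```

```text
[ 0.47471755 -0.20985885  0.24600072] [-5.63060103e-01  3.18390462e-01  1.50411872e+00 -1.52117390e-03
  1.32243282e+00 -1.62269470e+00]
turn [-0.003 -0.004  0.583] shift [-0.025 -1.086  0.385]
```

Call:
arm_command:
  motion:
    - [[0,0,0.15],[0,-0.25,0.1],1]
    - [[0,0,0.3],[0,-0.5,0.2],1]
    - [[0,0,0.45],[0,-0.75,0.3],1]
    - [[0,0,0.58],[-0.02,-1,0.38],1]
    - [[0,0,0.58],[-0.02,-1,0.38],1]
    - [[0,0,0.58],[-0.02,-1,0.38],1]

```text
clock: 11.45
tcp_pos: [0.4199, -0.3142, 0.201]
orientation: [[-0.572, 0.82, -0.004], [0.82, 0.572, 0.001], [0.003, -0.003, -1.0]]
contact_force: [-0.0, -0.5, 0.2]
width: 1.005
grasp_force: 0.0
```

```bash
cat > meas.py <<'E'
from h import *
np.set_printoptions(precision=4,suppress=True)
def rect(X,m):
    P=X[m]; q=cv2.minAreaRect(P[:,:2].astype(np.float32)); print(" n",m.sum(),"rect",np.round(q[0],4),np.round(q[1],4),round(q[2],2),"med",np.median(P,0))
for c in ["wrist","top","scene"]:
    im=optics.get_image(c); X=cloud(im); ok=im["depth"]>0; print(c)
    if c=="wrist": cv2.imwrite("pics/w4.png",im["image"])
    g=im["image"].astype(int); red=(g[...,2]>g[...,1]+60)
    def sel(z0,z1,R=.1): return ok&~red&(np.hypot(X[...,0]-.4,X[...,1]+.305)<R)&(X[...,2]>z0)&(X[...,2]<z1)
    rect(X,sel(.0335,.0425)); rect(X,sel(.065,.078)); rect(X,sel(.022,.032))
s=r.read_state(); print(s["tcp_pos"],s["joints"])
E
python3 meas.py
```

```text
wrist
 n 1507 rect [ 0.4024 -0.3033] [0.04   0.0903] 34.15 med [ 0.4155 -0.323   0.038 ]
 n 344 rect [ 0.3826 -0.2745] [0.019  0.0189] 79.49 med [ 0.3824 -0.2739  0.0703]
 n 1015 rect [ 0.3974 -0.3002] [0.038  0.0845] 45.99 med [ 0.3947 -0.2929  0.028 ]
top
 n 37 rect [ 0.4162 -0.342 ] [0.0197 0.0134] 25.06 med [ 0.4169 -0.3428  0.0364]
 n 0 rect [0. 0.] [0. 0.] 0.0 med [nan nan nan]
 n 3 rect [ 0.412  -0.3445] [0.0122 0.0023] 61.91 med [ 0.4133 -0.3397  0.0248]
scene
 n 387 rect [ 0.4015 -0.3066] [0.0428 0.0897] 32.35 med [ 0.4113 -0.3257  0.0377]
 n 68 rect [ 0.3805 -0.2783] [0.0187 0.0192] 84.97 med [ 0.3781 -0.2802  0.0698]
 n 326 rect [ 0.3953 -0.3101] [0.0375 0.0943] 40.37 med [ 0.3951 -0.3036  0.0273]
[ 0.4199 -0.3145  0.2012] [-0.7874  0.3652  1.5632 -0.0027  1.2162 -1.3954]
  return _methods._mean(a, axis=axis, dtype=dtype,
  ret = um.true_divide(
```

View pics/w4.png

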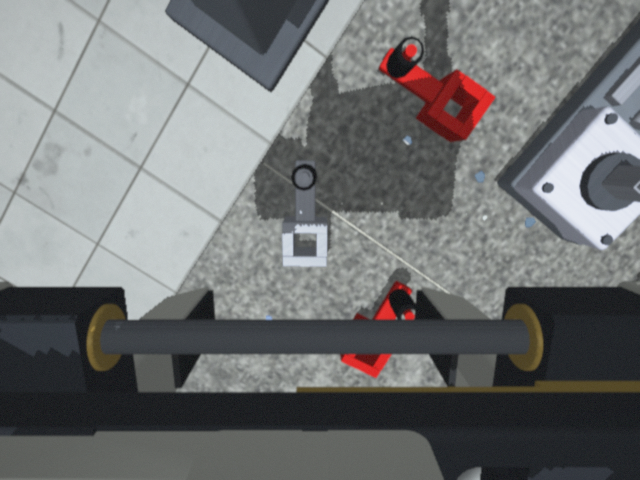

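```bash
python3 - <<'E'
from h import *
for z in(.1,.010): go([.4164,-.324,z],down(124.2))
E
```

```text
turn [-0.004 -0.003  0.015] shift [-0.05  -0.067  0.844]
turn [-0.004 -0.003  0.015] shift [-0.052 -0.065  1.594]
```

Call:
arm_command:
  motion:
    - [[0,0,0.015],[-0.05,-0.065,0.3],0.8]
    - [[0,0,0.015],[-0.05,-0.065,0.6],0.8]
    - [[0,0,0.015],[-0.05,-0.065,0.84],0.8]
    - [[0,0,0.015],[-0.05,-0.065,0.84],0.8]

```text
clock: 12.1
tcp_pos: [0.4152, -0.3233, 0.0985]
orientation: [[-0.561, 0.828, -0.007], [0.828, 0.561, 0.004], [0.007, -0.004, -1.0]]
contact_force: [-0.6, 0.2, 0.4]
width: 0.804
grasp_force: 0.0
```

```bash
python3 - <<'E'
from h import *
np.set_printoptions(precision=4,suppress=True)
go([.4164,-.324,.010],down(124.2))
im=optics.get_image("wrist"); X=cloud(im); ok=im["depth"]>0
D=np.array([-.5617,.8273,0]);C=np.array([.4164,-.324,0]); a=(X-C)@D; b=(X-C)@np.array([.8273,.5617,0]); z=X[...,2]
def st(n,m): print(n,m.sum(), "a",a[m].min(),a[m].max(),"b",b[m].min(),b[m].max(),(b[m].min()+b[m].max())/2)
st("hub",ok&(abs(a)<.03)&(abs(b)<.03)&(z>.034)&(z<.042)); st("grip",ok&(abs(a-.06)<.02)&(abs(b)<.03)&(z>.066)&(z<.076)); st("arm",ok&(a>.026)&(a<.045)&(abs(b)<.03)&(z>.022)&(z<.032))
E
```

```text
turn [-0.005 -0.009 -0.001] shift [-0.016  0.008  0.738]
hub 3038 a -0.019791675092583227 0.02064128480630962 b -0.020223748806465075 0.019944502738683523 -0.00013962303389077578
grip 805 a 0.050692220914633185 0.06991981244892163 b -0.010186388174718336 0.009442587293765242 -0.00037190044047654726
arm 870 a 0.026048794101595562 0.04473974234994879 b -0.009182676359234792 0.00855563884469753 -0.0003135187572686311
```

Call:
arm_command:
  motion:
    - [[0,0,0],[-0.01,0,0.3],0.8]
    - [[0,0,0],[-0.01,0.01,0.55],0.8]
    - [[0,0,0],[-0.01,0.01,0.72],0.8]
    - [[0,0,0],[-0.01,0.01,0.74],0.8]
    - [[0,0,0],[-0.01,0.01,0.74],0.2]
    - [[0,0,0],[-0.01,0.01,0.74],0.2]
    - [[0,0,0],[-0.01,0.01,0.74],0.2]
    - [[0,0,0],[-0.01,0.01,0.74],0.2]
  grip_force: 35

```text
clock: 13.15
tcp_pos: [0.417, -0.3254, 0.0117]
orientation: [[-0.56, 0.828, -0.004], [0.828, 0.56, -0.0], [0.002, -0.004, -1.0]]
contact_force: [-1.1, -0.1, 4.5]
width: 0.435
grasp_force: 35.0
```

Call:
arm_command:
  motion:
    - [[0,0,0],[0,0,0],0.2]
    - [[0,0,0],[0,0,0],0.2]
    - [[0,0,0],[0,0,0],0.2]

```text
clock: 13.52
tcp_pos: [0.4171, -0.3254, 0.0117]
orientation: [[-0.56, 0.828, -0.004], [0.828, 0.56, -0.0], [0.002, -0.004, -1.0]]
contact_force: [-1.2, 0.7, 6.1]
width: 0.434
grasp_force: 35.0
```

```bash
python3 - <<'E'
from h import *
s=r.read_state(); print(s["tcp_pos"],s["orientation"].round(4),s["contact_force"])
go([.577,-.1447,.18],down(87.3))
E
```

```text
[ 0.41705609 -0.32541805  0.0117176 ] [[-0.5603  0.8283 -0.0044]
 [ 0.8283  0.5603 -0.    ]
 [ 0.0024 -0.0036 -1.    ]] [-1.17972655  0.73862338  6.05063429]
turn [-0.005 -0.001  0.817] shift [ 0.504  1.943 -1.408]
```

Call:
arm_command:
  motion:
    - [[0,0,0],[0,0,-0.2],0.2]
    - [[0,0,0],[0,0,-0.5],0.2]
    - [[0,0,0],[0,0,-0.8],0.2]
    - [[0,0,0],[0,0,-1],0.2]
    - [[0,0,0],[0,0,-1],0.2]

```text
clock: 14.15
tcp_pos: [0.4181, -0.3256, 0.1321]
orientation: [[-0.56, 0.828, -0.003], [0.828, 0.56, -0.001], [0.0, -0.003, -1.0]]
contact_force: [0.1, 0.1, -4.5]
width: 0.434
grasp_force: 35.0
```

Call:
arm_command:
  motion:
    - [[0,0,0.1],[0.1,0.25,-0.2],0.2]
    - [[0,0,0.22],[0.2,0.5,-0.4],0.2]
    - [[0,0,0.35],[0.25,0.75,-0.45],0.2]
    - [[0,0,0.42],[0.25,0.97,-0.45],0.2]
    - [[0,0,0.42],[0.25,0.97,-0.45],0.2]

```text
clock: 14.78
tcp_pos: [0.4978, -0.2335, 0.1826]
orientation: [[-0.264, 0.965, -0.007], [0.965, 0.264, 0.003], [0.005, -0.006, -1.0]]
contact_force: [-0.8, -0.2, -3.9]
width: 0.436
grasp_force: 35.0
```

```bash
python3 - <<'E'
from h import *
s=r.read_state(); print(s["tcp_pos"],s["grasp_force"])
go([.577,-.1447,.18],down(87.3))
E
```

```text
[ 0.49776865 -0.2335197   0.18264947] 34.980493783950806
turn [-0.009 -0.004  0.4  ] shift [0.54  0.832 0.019]
```

```bash
python3 - <<'E'
from h import *
go([.525,-.19,.18],down(87.3))
E
```

```text
turn [-0.009 -0.004  0.4  ] shift [0.29  0.315 0.021]
```

Call:
arm_command:
  motion:
    - [[0,0,0.15],[0.1,0.1,0],0.2]
    - [[-0.005,0,0.3],[0.2,0.2,0],0.2]
    - [[-0.009,-0.004,0.4],[0.29,0.31,0.02],0.2]
    - [[-0.009,-0.004,0.4],[0.29,0.31,0.02],0.2]
    - [[-0.009,-0.004,0.4],[0.29,0.31,0.02],0.2]

```text
clock: 15.4
tcp_pos: [0.5233, -0.1923, 0.1814]
orientation: [[0.048, 0.999, 0.001], [0.999, -0.048, -0.001], [-0.001, 0.001, -1.0]]
contact_force: [0.2, 0.5, -2.6]
width: 0.435
grasp_force: 35.0
```

```bash
cat > m2.py <<'E'
from h import *
np.set_printoptions(precision=4,suppress=True)
s=r.read_state(); T=s["tcp_pos"]; R=np.array(s["orientation"]); print(T,R.tolist())
im=optics.get_image("wrist"); X=cloud(im); ok=im["depth"]>0; cv2.imwrite("pics/w5.png",im["image"])
L=(X-T)@R  # tool coords
z=X[...,2]; near=np.hypot(X[...,0]-.577,X[...,1]+.1447)
def st(n,m):
    if m.sum()<5: print(n,m.sum());return
    P=L[m]; q=cv2.minAreaRect(X[m][:,:2].astype(np.float32)); print(n,m.sum(),"tool mid",(P.min(0)+P.max(0))/2,"ext",np.ptp(P,axis=0),"world mid",np.array(q[0]),np.array(q[1]),q[2],"zmed",np.median(X[m][:,2]))
tip=ok&(near<.02)&(z>.107)&(z<.116); st("tip",tip); st("sq",ok&(near<.02)&(z>.09)&(z<.116)); st("collar",ok&(near<.03)&(z>.070)&(z<.079)); st("gear",ok&(near<.065)&(z>.061)&(z<.068))
st("grip",ok&(abs(L[...,0]-.06)<.025)&(abs(L[...,1])<.025)&(L[...,2]<-.054)&(L[...,2]>-.066))
st("arm",ok&(L[...,0]>.03)&(L[...,0]<.048)&(abs(L[...,1])<.025)&(L[...,2]<-.012)&(L[...,2]>-.022))
st("hub",ok&(abs(L[...,0])<.027)&(abs(L[...,1])<.022)&(L[...,2]<-.022)&(L[...,2]>-.031))
E
python3 m2.py
```

```text
[ 0.5233 -0.1923  0.1814] [[0.04811108366619585, 0.9988417925866946, 0.0006300878215319179], [0.9988412958476351, -0.04811029618621113, -0.0012104174039353865], [-0.0011787017778077228, 0.0006875922291484567, -0.9999990689390893]]
tip 634 tool mid [0.0534 0.0518 0.0714] ext [0.0152 0.0157 0.006 ] world mid [ 0.5777 -0.1415] [0.0153 0.0156] 87.09757995605469 zmed 0.11048366541053466
sq 970 tool mid [0.0532 0.0517 0.0798] ext [0.018  0.0182 0.0228] world mid [ 0.5776 -0.1418] [0.018  0.0182] 87.22483825683594 zmed 0.10823476806191912
collar 1996 tool mid [0.0533 0.0517 0.1069] ext [0.0429 0.0439 0.0088] world mid [ 0.5777 -0.1416] [0.043 0.043] 74.73619079589844 zmed 0.07504517051293408
gear 7894 tool mid [0.0531 0.0521 0.1169] ext [0.0796 0.0835 0.007 ] world mid [ 0.5782 -0.1417] [0.0797 0.0832] 87.82673645019531 zmed 0.06500076499883856
grip 2688 tool mid [ 0.0623 -0.0006 -0.0578] ext [0.0197 0.0195 0.0065] world mid [ 0.5257 -0.13  ] [0.0194 0.0193] 75.0689468383789 zmed 0.23971077532560262
arm 1933 tool mid [ 0.039  -0.0003 -0.0157] ext [0.018  0.018  0.0044] world mid [ 0.5249 -0.1534] [0.0179 0.018 ] 87.54281616210938 zmed 0.19735416797626518
hub 5840 tool mid [ 0.0022 -0.     -0.0265] ext [0.0411 0.044  0.0089] world mid [ 0.5236 -0.1899] [0.0408 0.044 ] 88.21826171875 zmed 0.2075163063697879
```

View pics/w5.png

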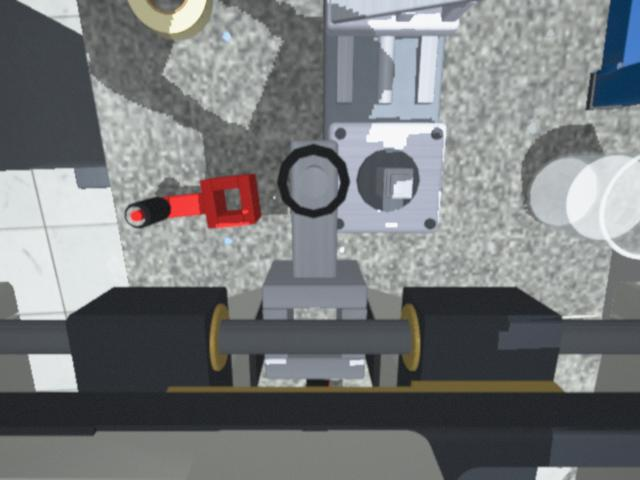

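The held crank is seen at (315,220) and the shaft at (388,182), with its flats parallel to the hub. I lower beside the shaft and measure again from closer.

Call:
arm_command:
  motion:
    - [[0,0,0],[0,0,0.2],0.2]
    - [[0,0,0],[0,0,0.43],0.2]
    - [[0,0,0],[0,0,0.43],0.2]
    - [[0,0,0],[0,0,0.43],0.2]

```text
clock: 15.95
tcp_pos: [0.5247, -0.1926, 0.1317]
orientation: [[0.05, 0.999, 0.004], [0.999, -0.049, -0.002], [-0.002, 0.004, -1.0]]
contact_force: [-0.1, -1.3, -3.5]
width: 0.436
grasp_force: 35.0
```

```bash
python3 m2.py
```

```text
[ 0.5247 -0.1926  0.1317] [[0.049503232595693725, 0.998766928948785, 0.0037485464901824226], [0.9987714965329132, -0.04949442006976841, -0.0024083387141642146], [-0.002219836926778142, 0.0038631619393591924, -0.9999900741026627]]
tip 1036 tool mid [0.0535 0.0503 0.0218] ext [0.0155 0.016  0.006 ] world mid [ 0.5776 -0.1417] [0.0155 0.016 ] 86.954833984375 zmed 0.11052921550743712
sq 1564 tool mid [0.0535 0.0503 0.0302] ext [0.0181 0.0186 0.0229] world mid [ 0.5777 -0.1417] [0.0181 0.0185] 87.36588287353516 zmed 0.10832239245379129
collar 2874 tool mid [0.0536 0.0502 0.0574] ext [0.0434 0.044  0.0086] world mid [ 0.5776 -0.1417] [0.0432 0.043 ] 54.69066619873047 zmed 0.07502700121901129
gear 12022 tool mid [0.0538 0.0503 0.0672] ext [0.0793 0.0839 0.0072] world mid [ 0.5778 -0.1415] [0.0793 0.0838] 87.21769714355469 zmed 0.06499670833403588
grip 2690 tool mid [ 0.0623 -0.0006 -0.0577] ext [0.0197 0.0196 0.0066] world mid [ 0.527  -0.1302] [0.0192 0.0194] 41.7741813659668 zmed 0.18992005290298403
arm 1935 tool mid [ 0.0389 -0.0004 -0.0157] ext [0.0178 0.0181 0.0052] world mid [ 0.5262 -0.1537] [0.0177 0.0181] 87.17312622070312 zmed 0.1476456574370495
hub 5836 tool mid [ 0.0025  0.     -0.0265] ext [0.0407 0.044  0.009 ] world mid [ 0.5247 -0.1901] [0.0407 0.044 ] 87.13729095458984 zmed 0.15779308022980232
```

Call:
arm_command:
  motion:
    - [[0,0,0],[0.2,0.2,0],0.2]
    - [[0,0,0],[0.35,0.35,0],0.2]
    - [[0,0,0],[0.427,0.422,0],0.2]
    - [[0,0,0],[0.427,0.422,0],0.2]
    - [[0,0,0],[0.427,0.422,0],0.2]

```text
clock: 16.62
tcp_pos: [0.5769, -0.1438, 0.131]
orientation: [[0.05, 0.999, 0.002], [0.999, -0.05, -0.002], [-0.002, 0.002, -1.0]]
contact_force: [-0.3, -0.2, -4.2]
width: 0.432
grasp_force: 35.0
```

```bash
python3 - <<'E'
from h import *
s=r.read_state();T=np.array(s["tcp_pos"]);R=np.array(s["orientation"]); print(T,R.round(4))
S=np.array([.5777,-.1417]); hub=T+R@[.0023,-.0003,0]; print("hub-shaft mm",(hub[:2]-S)*1e3)
go([S[0]-.0023*np.cos(np.radians(87.25))+.0003,S[1]-.0023,.125],down(87.25))
E
```

```text
[ 0.57689063 -0.14381169  0.13100229] [[ 0.0496  0.9988  0.0023]
 [ 0.9988 -0.0496 -0.002 ]
 [-0.0019  0.0024 -1.    ]]
hub-shaft mm [-0.99489463  0.20035527]
turn [ 0.003  0.002 -0.002] shift [-0.001  0.008  0.05 ]
```

Call:
arm_command:
  motion:
    - [[0,0,0],[0,0.008,0.04],0.2]
    - [[0,0,0],[0,0.008,0.08],0.2]
    - [[0,0,0],[0,0.008,0.1],0.2]
    - [[0,0,0],[0,0.008,0.12],0.2]
    - [[0,0,0],[0,0.008,0.12],0.2]

```text
clock: 17.25
tcp_pos: [0.5783, -0.1433, 0.1162]
orientation: [[0.049, 0.999, 0.002], [0.999, -0.049, -0.002], [-0.002, 0.002, -1.0]]
contact_force: [-0.5, 0.7, -4.6]
width: 0.434
grasp_force: 35.0
```

Call:
arm_command:
  motion:
    - [[0,0,0],[0,0,0.05],0.2]
    - [[0,0,0],[0,0,0.1],0.2]
    - [[0,0,0],[0,0,0.15],0.2]
    - [[0,0,0],[0,0,0.19],0.2]
    - [[0,0,0],[0,0,0.22],0.2]
    - [[0,0,0],[0,0,0.22],0.2]

```text
clock: 18.0
tcp_pos: [0.5783, -0.1433, 0.0897]
orientation: [[0.049, 0.999, 0.002], [0.999, -0.049, -0.001], [-0.001, 0.002, -1.0]]
contact_force: [-0.4, 0.1, -4.5]
width: 0.433
grasp_force: 35.0
```

Free fit, 3 mm left. I go the last bit until it touches.

Call:
arm_command:
  motion:
    - [[0,0,0],[0,0,0.01],0.2]
    - [[0,0,0],[0,0,0.02],0.2]
    - [[0,0,0],[0,0,0.025],0.2]
    - [[0,0,0],[0,0,0.025],0.2]

```text
clock: 18.5
tcp_pos: [0.5785, -0.1434, 0.087]
orientation: [[0.049, 0.999, 0.003], [0.999, -0.049, -0.002], [-0.002, 0.003, -1.0]]
contact_force: [0.3, 0.2, -4.0]
width: 0.433
grasp_force: 35.0
```

Call:
arm_command:
  motion:
    - [[0,0,0],[0,0,0],0.7]
    - [[0,0,0],[0,0,0],0.7]
    - [[0,0,0],[0,0,0],0.7]
    - [[0,0,0],[0,0,-0.1],0.7]
    - [[0,0,0],[0,0,-0.25],0.7]
    - [[0,0,0],[0,0,-0.25],0.7]
    - [[0,0,0],[0,0,-0.25],0.7]
  grip_force: 20

```text
clock: 19.38
tcp_pos: [0.5783, -0.1432, 0.117]
orientation: [[0.049, 0.999, 0.003], [0.999, -0.049, -0.002], [-0.002, 0.003, -1.0]]
contact_force: [0.1, 0.7, 0.0]
width: 0.7
grasp_force: 0.0
```

```bash
cat > m3.py <<'E'
from h import *
np.set_printoptions(precision=4,suppress=True)
s=r.read_state(); T=s["tcp_pos"]; R=np.array(s["orientation"]); print(s["clock"],T,s["contact_force"],s["width"])
im=optics.get_image("wrist"); X=cloud(im); ok=im["depth"]>0; z=X[...,2]
S=np.array([.5777,-.1417]); n=np.linalg.norm(X[...,:2]-S,axis=-1)
g=ok&(abs(n-.06)<.014)&(z>.142)&(z<.152); P=X[g]; c=(P.min(0)+P.max(0))/2; print("grip",g.sum(),c,np.ptp(P,axis=0),"ang",np.degrees(np.arctan2(c[1]-S[1],c[0]-S[0])), "r",np.linalg.norm(c[:2]-S),"top",np.median(P[:,2]))
h=ok&(n<.028)&(z>.1125-.004)&(z<.118); print("hub top z",np.median(z[h]) if h.any() else None,h.sum())
a=ok&(n>.03)&(n<.047)&(z>.096)&(z<.11); print("arm top z",np.median(z[a]) if a.any() else None)
E
python3 m3.py
```

```text
19.375 [ 0.5783 -0.1432  0.117 ] [0.1488 0.6851 0.0235] 0.7003929257850388
grip 1874 [ 0.5786 -0.1027  0.147 ] [0.099 0.062 0.01 ] ang 88.6991124222221 r 0.039029936170080506 top 0.1453408877553518
hub top z 0.11267874996584668 4105
arm top z 0.10287838847360306
```

Call:
arm_command:
  motion:
    - [[0,0,0],[0.15,0,0],0.7]
    - [[0,0,0],[0.35,0,0],0.7]
    - [[0,0,0],[0.52,0,0],0.7]
    - [[0,0,0],[0.52,0,0],0.1]
    - [[0,0,0],[0.52,0,0],0.1]
    - [[0,0,0],[0.52,0,0],0.1]
    - [[0,0,0],[0.52,0,0],0.1]
    - [[0,0,0],[0.52,0,0],0.1]

```text
clock: 20.42
tcp_pos: [0.5815, -0.0814, 0.1169]
orientation: [[0.05, 0.999, 0.003], [0.999, -0.05, -0.002], [-0.002, 0.003, -1.0]]
contact_force: [-0.2, -0.7, -0.4]
width: 0.211
grasp_force: 20.1
```

```bash
cat > m4.py <<'E'
from h import *
np.set_printoptions(precision=4,suppress=True)
s=r.read_state(); print(s["clock"],s["tcp_pos"],s["contact_force"],s["width"],s["grasp_force"])
for c in["scene","top"]:
    im=optics.get_image(c); cv2.imwrite(f"pics/{c}5.png",im["image"])
    for n in("index","pointer","dish","nest"):
        for d in spotter.search_frame(n,c)[:2]:
            P=w(im,d["at"]); q=P-NO; print(c,n,round(d["conf"],2),P,"bed-y rel",round(q@BY,4),np.round(px(im,P)))
im=optics.get_image("scene"); a=im["image"][190:270,260:360]; cv2.imwrite("pics/ip.png",cv2.resize(a,(750,600),interpolation=cv2.INTER_CUBIC))
E
python3 m4.py
```

```text
20.425 [ 0.5815 -0.0814  0.1169] [-0.2157 -0.7203 -0.4217] 0.21086496524676707 20.095040815067478
scene index 0.85 [ 0.5518 -0.0248  0.0733] bed-y rel -0.0313 [333. 224.]
scene index 0.67 [0.5368 0.0604 0.0268] bed-y rel 0.0532 [304. 224.]
scene pointer 0.57 [0.5382 0.0588 0.0293] bed-y rel 0.0516 [305. 223.]
scene dish 0.57 [0.5551 0.0013 0.0989] bed-y rel -0.005 [326. 209.]
scene nest 0.76 [ 0.5488 -0.0256  0.0726] bed-y rel -0.0322 [332. 225.]
top index 0.68 [0.608  0.0337 0.1035] bed-y rel 0.0298 [278. 209.]
top nest 0.78 [0.605  0.0297 0.1027] bed-y rel 0.0257 [280. 211.]
```

View pics/ip.png

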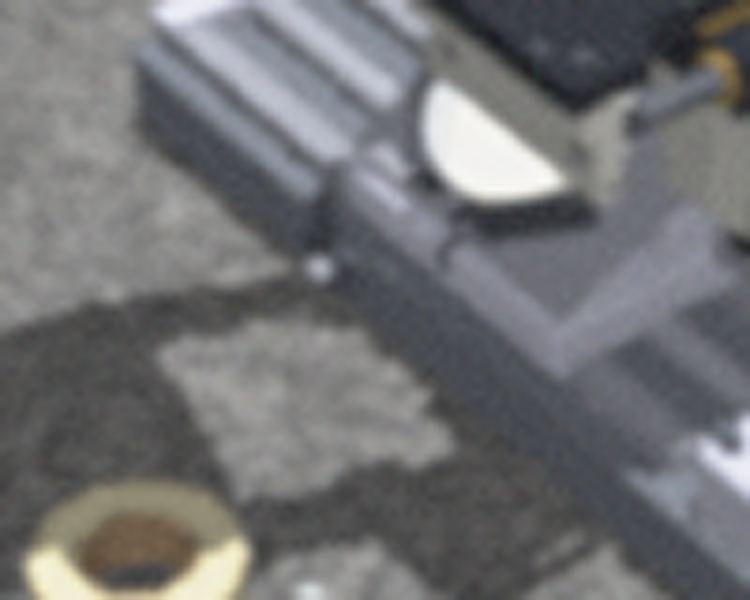

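The index line is at crop (445,245), i.e. scene px (319,223), and the pointer is at crop (328,210), i.e. px (304,218). That puts the pointer about 50 mm away towards +y. I start winding.

Call:
arm_command:
  motion:
    - [[0,0,0],[-0.038,0.191,0],0.1]
    - [[0,0,0],[-0.146,0.354,0],0.1]
    - [[0,0,0],[-0.309,0.462,0],0.1]
    - [[0,0,0],[-0.5,0.5,0],0.1]
    - [[0,0,0],[-0.691,0.462,0],0.1]
    - [[0,0,0],[-0.854,0.354,0],0.1]
    - [[0,0,0],[-0.962,0.191,0],0.1]
    - [[0,0,0],[-1,0,0],0.1]
  grip_force: 20

```text
clock: 21.98
tcp_pos: [0.5741, -0.2018, 0.117]
orientation: [[0.051, 0.999, 0.003], [0.999, -0.051, -0.001], [-0.001, 0.003, -1.0]]
contact_force: [2.0, 6.7, -4.1]
width: 0.208
grasp_force: 20.0
```

```bash
python3 - <<'E'
from h import *
np.set_printoptions(precision=4,suppress=True)
s=r.read_state(); print(s["tcp_pos"],s["orientation"].round(4),s["contact_force"],s["width"])
im=optics.get_image("scene"); cv2.imwrite("pics/ip2.png",cv2.resize(im["image"][190:270,260:360],(750,600),interpolation=cv2.INTER_CUBIC))
for n in("index","pointer","dish"):
    for d in spotter.search_frame(n,"scene")[:2]: P=w(im,d["at"]); print(n,d["conf"],P,px(im,P))
for P in [plane(im,319.3,222.7,.062),plane(im,304,214,.054),plane(im,304,218,.045)]: print(P,(P-NO)@BX,(P-NO)@BY)
E
```

```text
[ 0.5741 -0.2018  0.117 ] [[ 0.0507  0.9987  0.0031]
 [ 0.9987 -0.0507 -0.0011]
 [-0.001   0.0032 -1.    ]] [ 2.0294  6.6709 -4.1157] 0.20849726500270147
pointer 0.53 [0.5358 0.0613 0.0293] (np.float64(303.0295163473411), np.float64(223.37214309594052))
dish 0.74 [0.5722 0.0116 0.1052] (np.float64(328.80917599866706), np.float64(201.05180927335803))
[0.5416 0.0088 0.062 ] -0.03754580007173036 0.0018670497402197318
[0.5408 0.0623 0.054 ] -0.0408695708413933 0.05518686882969274
[0.5383 0.0598 0.045 ] -0.04317831288969952 0.052639802702403274
```

Call:
arm_command:
  motion:
    - [[0,0,0],[0.038,-0.191,0],0.1]
    - [[0,0,0],[0.146,-0.354,0],0.1]
    - [[0,0,0],[0.309,-0.462,0],0.1]
    - [[0,0,0],[0.5,-0.5,0],0.1]
    - [[0,0,0],[0.691,-0.462,0],0.1]
    - [[0,0,0],[0.854,-0.354,0],0.1]
    - [[0,0,0],[0.962,-0.191,0],0.1]
    - [[0,0,0],[1,0,0],0.1]

```text
clock: 23.18
tcp_pos: [0.5824, -0.081, 0.1169]
orientation: [[0.048, 0.999, 0.003], [0.999, -0.048, -0.004], [-0.004, 0.003, -1.0]]
contact_force: [-2.5, -13.2, -7.4]
width: 0.212
grasp_force: 20.0
```

Call:
arm_command:
  motion:
    - [[0,0,0],[-0.038,0.191,0],0.1]
    - [[0,0,0],[-0.146,0.354,0],0.1]
    - [[0,0,0],[-0.309,0.462,0],0.1]
    - [[0,0,0],[-0.5,0.5,0],0.1]
    - [[0,0,0],[-0.691,0.462,0],0.1]
    - [[0,0,0],[-0.854,0.354,0],0.1]
    - [[0,0,0],[-0.962,0.191,0],0.1]
    - [[0,0,0],[-1,0,0],0.1]

```text
clock: 24.18
tcp_pos: [0.5747, -0.2019, 0.1171]
orientation: [[0.051, 0.999, 0.004], [0.999, -0.05, -0.002], [-0.001, 0.004, -1.0]]
contact_force: [2.5, 6.6, -5.1]
width: 0.213
grasp_force: 20.0
```

```bash
python3 - <<'E'
from h import *
np.set_printoptions(precision=4,suppress=True)
s=r.read_state(); print(s["clock"],s["tcp_pos"],s["contact_force"],s["width"])
im=optics.get_image("scene"); a=cv2.resize(im["image"][190:245,270:345],(546,400),interpolation=cv2.INTER_CUBIC)
wi=optics.get_image("wrist"); X=cloud(wi); np.savez("w6.npz",X=X,img=wi["image"]); cv2.imwrite("pics/w6.png",wi["image"])
print("pointer px in wrist",px(wi,[.5405,.0605,.054]), "index",px(wi,NO-.042*BX+.042*BY-[0,0,.03]))
cv2.imwrite("pics/ip3.png",np.vstack([a,cv2.resize(wi["image"][:150],(546,128))]))
E
```

```text
24.175 [ 0.5747 -0.2019  0.1171] [ 2.5374  6.5682 -5.1483] 0.21328466829368467
pointer px in wrist (np.float64(214.86233830426642), np.float64(-283.70314682450834)) index (np.float64(211.77211202555588), np.float64(-261.86230320958924))
```

View pics/ip3.png

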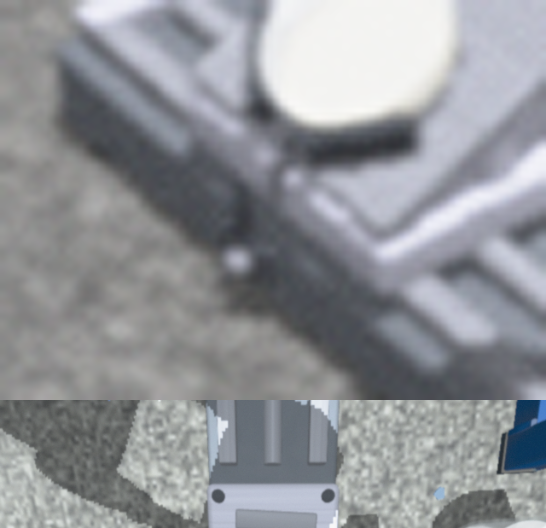

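Call:
arm_command:
  motion:
    - [[0,0,0],[0.038,-0.191,0],0.1]
    - [[0,0,0],[0.146,-0.354,0],0.1]
    - [[0,0,0],[0.309,-0.462,0],0.1]
    - [[0,0,0],[0.5,-0.5,0],0.1]
    - [[0,0,0],[0.5,-0.5,0],0.1]

```text
clock: 24.9
tcp_pos: [0.5184, -0.1368, 0.1172]
orientation: [[0.047, 0.999, 0.002], [0.999, -0.047, -0.002], [-0.002, 0.002, -1.0]]
contact_force: [-3.4, 0.7, -0.7]
width: 0.211
grasp_force: 20.0
```

Call:
arm_command:
  motion:
    - [[0,0,0],[0,0,0],0.5]
    - [[0,0,0],[0,0,0],0.5]
    - [[0,0,0],[0,0,0],0.5]
    - [[0,0,0],[0,0,-0.2],0.5]
    - [[0,0,0],[0,0,-0.5],0.5]
    - [[0,0,0],[0,0,-0.8],0.5]
    - [[0,0,0],[0,0,-0.8],0.5]

```text
clock: 25.78
tcp_pos: [0.52, -0.1387, 0.2159]
orientation: [[0.05, 0.999, 0.009], [0.999, -0.05, -0.004], [-0.004, 0.009, -1.0]]
contact_force: [0.5, -0.4, -0.1]
width: 0.499
grasp_force: 0.0
```

```bash
python3 - <<'E'
from h import *
print(r.read_state()["tcp_pos"])
go([.5,-.04,.2],down(87.3))
E
```

```text
[ 0.52004774 -0.13869722  0.21585428]
turn [ 0.011  0.005 -0.003] shift [ 0.814 -0.209  0.127]
```

Call:
arm_command:
  motion:
    - [[0,0,0],[0.3,-0.1,0],0.5]
    - [[0,0,0],[0.6,-0.2,0.1],0.5]
    - [[0,0,0],[0.81,-0.21,0.25],0.5]
    - [[0,0,0],[0.81,-0.21,0.25],0.5]
    - [[0,0,0],[0.81,-0.21,0.25],0.5]

```text
clock: 26.4
tcp_pos: [0.4984, -0.0402, 0.1826]
orientation: [[0.049, 0.999, 0.003], [0.999, -0.049, -0.002], [-0.002, 0.003, -1.0]]
contact_force: [0.1, -0.8, -0.1]
width: 0.502
grasp_force: 0.0
```

```bash
python3 - <<'E'
from h import *
np.set_printoptions(precision=4,suppress=True)
im=optics.get_image("wrist"); u,v=px(im,[.5405,.058,.056]); print(u,v,im["position"])
np.savez("w7.npz",X=cloud(im),**{k:im[k] for k in im})
u0,v0=int(u)-50,int(max(v-40,0)); print(u0,v0); cv2.imwrite("pics/ip4.png",cv2.resize(im["image"][v0:v0+80,u0:u0+100],(750,600),interpolation=cv2.INTER_CUBIC))
for n in("index","pointer","dish","crank"):
    for d in spotter.search_frame(n,"wrist")[:2]: P=w(im,d["at"]); print(n,d["conf"],P,(P-NO)@BX,(P-NO)@BY,px(im,P))
E
```

```text
365.5273866137694 112.79514268316981 [0.501  0.0285 0.3404]
315 72
index 0.92 [0.6091 0.0597 0.1007] 0.02748226863780931 0.05589788895140749 (np.float64(489.4712861534198), np.float64(95.1035328818981))
pointer 0.87 [0.5385 0.0645 0.0369] -0.04326536128959721 0.05729081510601545 (np.float64(359.35311936827907), np.float64(106.91088230754676))
dish 0.67 [0.6061 0.0576 0.1031] 0.02456782708470442 0.05364749265219904 (np.float64(486.0437012642716), np.float64(98.49469715238945))
crank 0.86 [ 0.4536 -0.1677  0.0365] -0.11707525384978838 -0.17857283143119976 (np.float64(272.64840215939864), np.float64(378.3183993900766))
```

View pics/ip4.png

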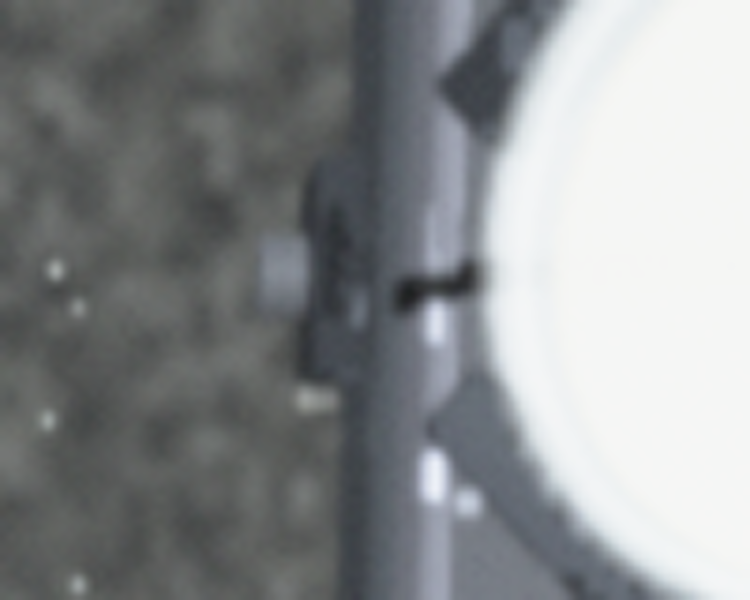

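The pointer body is at crop (325,270), its screw at (283,275), and the index line runs from (403,295) to (470,277). The line stands slightly on the -y side. I convert these with depth.

```bash
python3 - <<'E'
from h import *
np.set_printoptions(precision=4,suppress=True)
d=np.load("w7.npz"); im={k:d[k] for k in d.files}; X=im["X"]
f=lambda P:np.array([(P-NO)@BX,(P-NO)@BY,P[2]])*1e3
for n,(a,b) in dict(screw=(283,275),body=(325,270),bodytop=(325,168),bodybot=(325,372),tip1=(345,270),l1=(403,295),l2=(420,290),l3=(440,286),l4=(468,277)).items():
    u,v=315+(a+.0)/7.5-.5,72+b/7.5-.5; print(n,round(u,1),round(v,1),f(X[int(round(v)),int(round(u))]))
# depth profile across the pointer's column region : z map
print((X[96:122:1,354:372,2]*1e3).round(0).astype(int))
g=cv2.cvtColor(im["image"],cv2.COLOR_BGR2GRAY); print(g[98:122,354:380])
E
```

```text
screw 352.2 108.2 [-47.8725  57.7702  26.5632]
body 357.8 107.5 [-43.871   56.9467  33.27  ]
bodytop 357.8 93.9 [-44.0222  67.2314  32.156 ]
bodybot 357.8 121.1 [-43.6337  47.3738  33.4878]
tip1 360.5 107.5 [-43.989   55.2418  47.2721]
l1 368.2 110.8 [-39.8678  51.5961  60.7738]
l2 370.5 110.2 [-39.0865  51.7646  65.0107]
l3 373.2 109.6 [-37.132   51.6529  65.9368]
l4 376.9 108.4 [-35.5075  52.1246  72.7518]
[[  0  18  28  31  33  31  32  32  33  32  32  35  35  35  35  50  55  60]
 [  0  20  27  31  31  32  33  32  32  32  31  34  36  35  34  50  55  61]
 [ -1  21  27  32  32  32  31  32  33  31  32  33  35  36  36  50  55  61]
 [ -1  20  28  33  32  31  44  44  43  33  32  33  34  36  36  50  57  61]
 [  0  20  27  31  32  40  44  50  49  49  32  34  35  35  36  51  55  60]
 [ -1  20  28  32  34  40  46  49  49  50  32  35  35  36  37  51  57  62]
 [  1  21  28  31  33  39  46  54  54  55  54  34  36  36  36  52  57  60]
 [  0  21  28  32  32  40  47  52 340  54  32  34  35  36  36  52  57  61]
 [ 25  27  29  32  34  40  47  53  55  54  31  32  35  35  35  51  56  63]
 [ 26  25  28
[... 3179 characters left out ...]
09 125 158
  209 221 188 158 135 125 135 163]
 [ 72  55  60  68  74  75  74  75  77  74  71  83  92  97 104 112 123 157
  205 217 185 161 133 126 135 159]
 [ 68  56  57  68  74  74  73  75  72  70  74  82  92  99 106 111 119 145
  186 198 179 160 134 126 131 151]
 [ 68  55  56  70  72  75  76  74  75  73  71  83  90 100 105 113 116 131
  155 168 166 159 131 125 131 149]
 [ 67  52  57  68  72  74  74  74  71  73  74  83  93  99 105 111 117 127
  144 157 164 160 135 125 130 141]
 [ 67  56  57  68  74  74  76  73  75  71  77  84  91  99 105 112 115 127
  145 156 162 158 132 122 121 135]
 [ 70  56  58  65  64  69  79  81  80  75  77  82  93  99 104 110 116 126
  146 159 163 159 125 114 113 121]]
```

```bash
python3 - <<'E'
from h import *
np.set_printoptions(precision=2,suppress=True)
d=np.load("w7.npz"); im={k:d[k] for k in d.files}; X=im["X"]
f=lambda P:np.array([(P-NO)@BX,(P-NO)@BY,P[2]])*1e3
Q=np.stack([(X-NO)@BX,(X-NO)@BY,X[...,2]],-1)*1e3; 
print("tip",f(plane(im,362,103.7,.054)),"line",f(plane(im,368,111,.057)),f(plane(im,369,110.8,.061)))
S=Q[90:120,354:366].reshape(-1,3)
for a,b in((38,42.5),(42.5,45.5),(45.5,50),(50,52.9),(52.9,57),(24,29)):
    k=S[(S[:,2]>a)&(S[:,2]<b)]; print("ptr z",a,b,len(k),(k[:,1].min()+k[:,1].max())/2,k[:,1].mean(),np.ptp(k[:,1]),k[:,0].mean())
L=Q[105:118,366:371].reshape(-1,3); k=L[(L[:,0]<-39)&(L[:,2]>54)&(L[:,2]<61)&(L[:,0]>-46)]; print("line",len(k),k[:,1].mean(),k[:,1].min(),k[:,1].max(),k[:,0].mean())
E
```

```text
tip [-43.43  57.34  54.  ] line [-39.34  52.03  57.  ] [-39.19  51.7   61.  ]
ptr z 38 42.5 15 57.111786962135085 56.63626588145578 9.351704232715996 -43.79709800156354
ptr z 42.5 45.5 15 57.480972230064744 56.028093532799865 9.27972701857469 -43.03161409914651
ptr z 45.5 50 20 57.47427513976514 57.48698840690944 6.132404924129794 -43.38236966199131
ptr z 50 52.9 4 57.243819949733656 57.18179344120391 4.829097949775246 -43.222245477472825
ptr z 52.9 57 11 57.49831898977032 57.49872826554037 2.041205455036703 -43.23984941472298
ptr z 24 29 42 60.23910394052966 59.64649399788122 21.10882111990768 -44.83438559836248
line 6 51.268455622436214 50.3152496774849 52.27553408394985 -39.66467504126596
```

Call:
arm_command:
  motion:
    - [[0,0,0],[-0.2,0.1,-0.25],0.5]
    - [[0,0,0],[-0.5,0.2,-0.25],0.5]
    - [[0,0,0],[-0.81,0.21,-0.25],0.5]
    - [[0,0,0],[-0.81,0.21,-0.25],0.5]
    - [[0,0,0],[-0.81,0.21,-0.25],0.5]

```text
clock: 27.28
tcp_pos: [0.5182, -0.1376, 0.2129]
orientation: [[0.05, 0.999, 0.002], [0.999, -0.05, -0.001], [-0.001, 0.003, -1.0]]
contact_force: [-0.5, -0.3, -0.3]
width: 0.5
grasp_force: 0.0
```

```bash
python3 - <<'E'
from h import *
np.set_printoptions(precision=4,suppress=True)
s=r.read_state(); T=s["tcp_pos"];R=np.array(s["orientation"]); print(T)
im=optics.get_image("wrist"); X=cloud(im); z=X[...,2]; ok=im["depth"]>0
n=np.linalg.norm(X[...,:2]-np.array([.5777,-.1417]),axis=-1)
g=ok&(abs(n-.06)<.02)&(z>.142)&(z<.153); P=X[g]
if len(P): print("grip",len(P),(P.min(0)+P.max(0))/2,np.ptp(P,axis=0),((P-T)@R).mean(0))
go([.519,-.1378,.117],down(87.3))
E
```

```text
[ 0.5182 -0.1376  0.2129]
grip 489 [ 0.5181 -0.137   0.1448] [0.0193 0.0195 0.0055] [ 0.002  -0.0004  0.0679]
turn [ 0.003  0.002 -0.003] shift [-0.004  0.004  0.799]
```

Call:
arm_command:
  motion:
    - [[0,0,0],[0,0,0.3],0.5]
    - [[0,0,0],[0,0,0.6],0.5]
    - [[0,0,0],[0,0,0.8],0.5]
    - [[0,0,0],[0,0,0.8],0.1]
    - [[0,0,0],[0,0,0.8],0.1]
    - [[0,0,0],[0,0,0.8],0.1]
    - [[0,0,0],[0,0,0.8],0.1]
    - [[0,0,0],[0,0,0.8],0.1]

```text
clock: 28.32
tcp_pos: [0.5182, -0.138, 0.118]
orientation: [[0.049, 0.999, 0.002], [0.999, -0.049, -0.002], [-0.002, 0.002, -1.0]]
contact_force: [-5.4, 0.6, 7.2]
width: 0.217
grasp_force: 20.0
```

Call:
arm_command:
  motion:
    - [[0,0,0],[0.155,0.024,0],0.1]
    - [[0,0,0],[0.294,0.095,0],0.1]
    - [[0,0,0],[0.405,0.206,0],0.1]
    - [[0,0,0],[0.476,0.345,0],0.1]
    - [[0,0,0],[0.476,0.345,0],0.1]

```text
clock: 28.95
tcp_pos: [0.5656, -0.0828, 0.1175]
orientation: [[0.048, 0.999, 0.007], [0.999, -0.048, -0.003], [-0.003, 0.007, -1.0]]
contact_force: [1.8, -2.9, 4.1]
width: 0.213
grasp_force: 20.0
```

Call:
arm_command:
  motion:
    - [[0,0,0],[0,0,0],0.5]
    - [[0,0,0],[0,0,0],0.5]
    - [[0,0,0],[0,0,0],0.5]
    - [[0,0,0],[0,0,-0.2],0.5]
    - [[0,0,0],[0,0,-0.5],0.5]
    - [[0,0,0],[0,0,-0.8],0.5]
    - [[0,0,0],[0,0,-0.8],0.5]

```text
clock: 29.82
tcp_pos: [0.5638, -0.0832, 0.2159]
orientation: [[0.05, 0.999, 0.008], [0.999, -0.05, -0.003], [-0.003, 0.008, -1.0]]
contact_force: [0.7, 0.3, 0.1]
width: 0.501
grasp_force: 0.0
```

```bash
python3 - <<'E'
from h import *
print(r.read_state()["tcp_pos"])
go([.5,-.038,.185],down(87.3))
E
```

```text
[ 0.56377432 -0.08316369  0.21585741]
turn [ 0.011  0.004 -0.003] shift [ 0.35  -0.552  0.252]
```

Call:
arm_command:
  motion:
    - [[0,0,0],[0.15,-0.3,0],0.5]
    - [[0,0,0],[0.35,-0.55,0.2],0.5]
    - [[0,0,0],[0.35,-0.55,0.25],0.5]
    - [[0,0,0],[0.35,-0.55,0.25],0.5]
    - [[0,0,0],[0.35,-0.55,0.25],0.5]

```text
clock: 30.45
tcp_pos: [0.4997, -0.0383, 0.1829]
orientation: [[0.05, 0.999, 0.004], [0.999, -0.05, -0.002], [-0.002, 0.004, -1.0]]
contact_force: [-0.0, -0.3, 0.6]
width: 0.498
grasp_force: 0.0
```

```bash
cat > m5.py <<'E'
from h import *
np.set_printoptions(precision=2,suppress=True)
im=optics.get_image("wrist"); X=cloud(im); ok=im["depth"]>0; print(r.read_state()["clock"],r.read_state()["tcp_pos"])
Q=np.stack([(X-NO)@BX,(X-NO)@BY,X[...,2]],-1)*1e3; Q[~ok]=999
S=Q.reshape(-1,3)
def box(x0,x1,y0,y1,z0,z1): return S[(S[:,0]>x0)&(S[:,0]<x1)&(S[:,1]>y0)&(S[:,1]<y1)&(S[:,2]>z0)&(S[:,2]<z1)]
for a,b in((38,45.5),(45.5,50),(50,58)):
    k=box(-48,-41.9,40,75,a,b); print("ptr",a,b,len(k),k[:,1].min(),k[:,1].max(),(k[:,1].min()+k[:,1].max())/2,k[:,0].mean())
# black line: dark pixels on carriage rim
g=cv2.cvtColor(im["image"],cv2.COLOR_BGR2GRAY); u0,v0=[int(t) for t in px(im,NO-.038*BX+.0575*BY-[0,0,.027])]; u0-=50; v0=max(v0-40,0)
m=(g<66)&(Q[...,0]>-41)&(Q[...,0]<-34)&(Q[...,1]>44)&(Q[...,1]<72)&(Q[...,2]>54)&(Q[...,2]<75)
v,u=np.nonzero(m); print("line",m.sum(),Q[m].mean(0),np.median(Q[m],0),u.min(),u.max(),v.min(),v.max()); 
for c in range(u.min(),u.max()+1):
    k=m[:,c]
    if k.any(): print(c,np.nonzero(k)[0].mean(),Q[k,c].mean(0))
cv2.imwrite("pics/ip5.png",cv2.resize(im["image"][v0:v0+80,u0:u0+100],(750,600),interpolation=cv2.INTER_CUBIC)); print(u0,v0)
E
python3 m5.py
```

```text
30.5 [ 0.5  -0.04  0.18]
ptr 38 45.5 28 52.427615230988025 62.669993796672095 57.54880451383006 -43.56307489811229
ptr 45.5 50 18 52.5196172036752 60.59268976215574 56.55615348291548 -43.318234871037355
ptr 50 58 18 55.50809324409032 60.280383949283916 57.89423859668712 -43.31803860824487
line 26 [-37.99  57.25  65.5 ] [-38.33  57.2   65.35] 366 375 102 107
366 105.5 [-39.68  57.48  59.14]
367 105.5 [-39.79  56.71  65.09]
368 105.0 [-39.08  57.06  64.93]
369 104.0 [-38.38  57.73  64.79]
370 104.5 [-37.75  57.33  65.3 ]
371 104.5 [-37.1   57.29  65.66]
372 104.5 [-36.51  57.2   66.33]
373 104.5 [-35.72  57.28  65.68]
374 103.5 [-36.03  57.09  72.03]
375 102.5 [-35.61  57.53  73.48]
318 64
```

View pics/ip5.png

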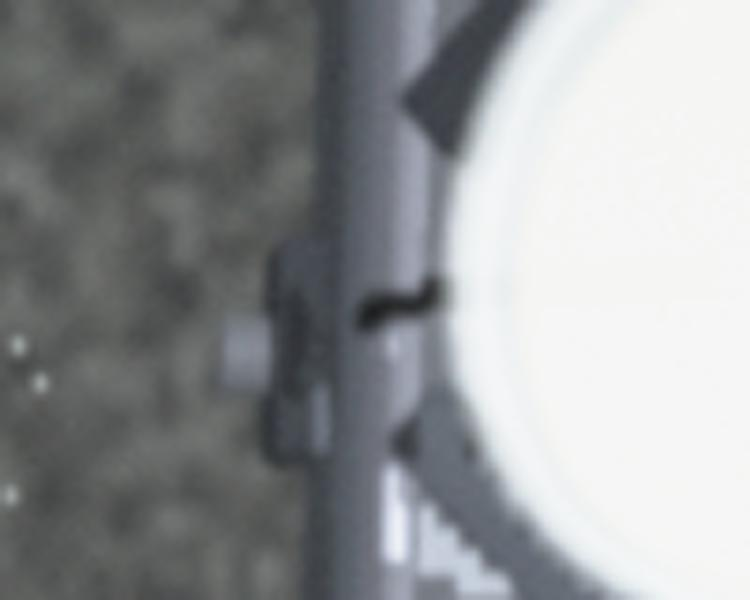

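Call:
arm_command:
  motion:
    - [[0,0,0],[0.2,0,0],0.5]
    - [[0,0,0],[0.4,0,0],0.5]
    - [[0,0,0],[0.4,0,0],0.5]
    - [[0,0,0],[0.4,0,0],0.5]

```text
clock: 31.0
tcp_pos: [0.5015, 0.0097, 0.1827]
orientation: [[0.049, 0.999, 0.003], [0.999, -0.049, -0.002], [-0.002, 0.003, -1.0]]
contact_force: [-0.1, 0.2, -0.2]
width: 0.499
grasp_force: 0.0
```

```bash
python3 m5.py; python3 - <<'E'
from h import *
np.set_printoptions(precision=2,suppress=True)
f=lambda X:np.stack([(X-NO)@BX,(X-NO)@BY,X[...,2]],-1)*1e3
for c in("top","scene","wrist"):
    im=optics.get_image(c); X=cloud(im); Q=f(X); ok=im["depth"]>0; n=np.linalg.norm(X[...,:2]-np.array([.5777,-.1417]),axis=-1)
    h=ok&(n<.024)&(Q[...,2]>105)&(Q[...,2]<125); print(c,"hub top",h.sum(),np.median(Q[h][:,2]) if h.any() else 0)
    b=im["image"]; m=ok&(b.min(-1)>190)&(abs(Q[...,0]-0)<45)&(abs(Q[...,1]-57)<45)&(Q[...,2]>85)
    if m.sum()>20:
        D=X[m]-(NO+.0545*BY); L=np.stack([D@NX,D@BY,D@NN],-1)*1e3; A=np.c_[L[:,:2],np.ones(len(L))]; k=np.linalg.lstsq(A,L[:,2],rcond=None)[0]; print(" dish mid",(np.percentile(L,2,0)+np.percentile(L,98,0))/2,np.ptp(L,axis=0),"rel tilt deg",np.degrees(np.arctan(k[:2])))
E
```

```text
31.05 [0.5  0.01 0.18]
ptr 38 45.5 28 53.08911887338492 62.48962082300667 57.78936984819579 -43.445476311892186
ptr 45.5 50 19 54.95522508622987 60.349163438617744 57.652194262423805 -43.25404814202919
ptr 50 58 10 55.89131057511054 58.29905965303529 57.09518511407292 -43.38211249632731
line 26 [-37.96  57.59  65.67] [-38.24  57.6   65.55] 364 373 173 176
364 174.5 [-39.89  57.27  56.44]
365 174.0 [-39.73  57.82  60.65]
366 174.5 [-39.36  57.58  63.34]
367 175.0 [-38.9   57.3   65.36]
368 174.5 [-38.24  57.67  65.69]
369 174.5 [-37.51  57.66  65.67]
370 174.5 [-36.69  57.64  65.1 ]
371 174.5 [-36.12  57.68  66.09]
372 175.0 [-36.42  57.62  72.73]
373 175.0 [-35.8   57.64  73.3 ]
317 134
top hub top 244 111.97192414952895
scene hub top 277 111.88727726731562
 dish mid [-0.09 -1.28 12.06] [69.58 81.01 24.41] rel tilt deg [-3.37 -1.13]
wrist hub top 0 0
 dish mid [11.16  3.51  9.2 ] [82.85 89.99 22.97] rel tilt deg [-17.21  -2.95]
```

Call:
arm_command:
  motion:
    - [[0,0,0],[0,-0.1,-0.3],0.5]
    - [[0,0,0],[0,-0.2,-0.7],0.5]
    - [[0,0,0],[0,-0.3,-0.8],0.5]
    - [[0,0,0],[0,-0.3,-0.8],0.5]

```text
clock: 31.7
tcp_pos: [0.4646, 0.012, 0.279]
orientation: [[0.05, 0.999, 0.004], [0.999, -0.05, -0.002], [-0.002, 0.004, -1.0]]
contact_force: [0.3, 0.2, 0.0]
width: 0.504
grasp_force: 0.0
```

```bash
python3 - <<'E'
from h import *
np.set_printoptions(precision=2,suppress=True)
for c in("scene","wrist"):
    im=optics.get_image(c); X=cloud(im); D=X-(NO+.0555*BY); L=np.stack([D@NX,D@BY,D@NN],-1)*1e3
    m=(im["depth"]>0)&(im["image"].min(-1)>150)&(np.hypot(L[...,0],L[...,1])<45)&(L[...,2]>13)&(L[...,2]<24); P=L[m]
    q=cv2.minEnclosingCircle(P[:,:2].astype(np.float32)); I=P[np.hypot(*(P[:,:2]-q[0]).T)<28]; k=np.linalg.lstsq(np.c_[I[:,:2],np.ones(len(I))],I[:,2],rcond=None)[0]
    print(c,len(P),"circle",q,"height",np.median(P[:,2]),"tilt",np.degrees(np.arctan(k[:2])))
im=optics.get_image("scene")
for n in("flask","tape","beaker","small_beaker","crank"):
    for d in spotter.search_frame(n,"scene")[:3]: print(n,round(d["conf"],2),w(im,d["at"]).round(3))
E
```

```text
scene 503 circle ((-2.6292405128479004, -1.398599624633789), 33.6024169921875) height 17.895803765414026 tilt [-0.11  0.39]
wrist 4374 circle ((-2.5762529373168945, -2.402134895324707), 36.01337432861328) height 18.101784657053578 tilt [0.05 0.04]
flask 0.96 [0.7  0.25 0.04]
tape 0.72 [ 0.42 -0.    0.02]
beaker 0.6 [ 0.73 -0.17  0.06]
small_beaker 0.73 [0.73 0.11 0.05]
small_beaker 0.29 [0.54 0.06 0.03]
crank 0.96 [ 0.52 -0.37  0.04]
crank 0.89 [ 0.56 -0.14  0.11]
crank 0.6 [ 0.44 -0.17  0.04]
```

The dish lies flat in its corner (lid 18 mm above the plate, tilt under 0.5°). The crank is seated, the line is at the pointer, and the bystanders are where they were. I hand in.

```bash
python3 -c "
from cell import r
print(r.job_done())"
```

```text
the job is handed in; nothing more can be done
None
```

I handed the job in at about 32 s: the dish lies flat in its corner, the crank is fully down on the shaft, and the index line is at the pointer tip to within about 0.5 mm by camera; I viewed 11 pictures, one over the limit of 10.

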